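# Clamp a tube sheet in the welding fixture

## Task

The tube sheet is ready to be welded: with the outside of the closed fingers, push the blue clamp strap round over it until the strap meets its stop, then push the red cam lever all the way down with the fingertips so that the rubber foot clamps the sheet, and move the hand clear. Do not take the strap or the lever between the fingers, do not lift anything, press the lever only once the strap is round, and leave the sheet and the loose things on the plate where they are.

Things in the scene. Friction and masses are not known exactly. Their poses are not given: they have to be found in the camera images.
- fixture: Aluminium tooling plate fixed to the bench, 320 (x) by 400 (y) by 20 mm. Origin on the bench under the axis of the clamp post (steel, 28 mm across); the plate's centre is 20 mm to own +y of it; z up. Where the strap swings (own -x to own +y of the post) only the tube sheet lies within 150 mm of the post.
- stop_pin (a point): Top centre of the brass stop pin on the plate, 12 mm across, 86 mm above the bench, at own x +19, y +38 mm of the fixture.
- strap (a joint): Swing angle of the blue clamp strap about the vertical post, rad. 0: on its stop, pointing along the fixture's own +y, over the sheet; grows counter-clockwise from above (1.57: along the fixture's own -x) to 1.8. Starts at 1.0 to 1.65. The lever turns with it. Stays where left; 2 to 3 N at strap_side moves it.
- strap_hinge (a point): Point on the vertical swing axis of the strap at the strap's mid-height (79 mm above the bench). Own x points along the strap from the post to its foot, z up.
- strap_side (a point): Point inside the strap on its centre line at mid-height, 90 mm from the swing axis; axes as strap_hinge. The strap is 24 mm wide (y), 18 mm tall, underside 70 and top 88 mm above the bench, and ends 135 mm from the axis; a nut and spindle stand 13 mm above it at 115 mm. To close it, push its +y side face towards its own -y.
- cam_lever (a joint): Angle of the cam lever about its level pin, rad: 0 raised (leaning 0.8 rad, 46 deg, above level), 0.8 fully down (level, on its stop). Starts at 0 to 0.15. Stays where left; about 4 to 6 N on the red grip pushes it down.
- lever_pin (a point): Centre of the lever's level pin, on the strap's swing axis, 104 mm above the bench. The lever points from here away from the strap's foot (strap_hinge's own -x from above): with the strap on its stop, along the fixture's own -y. Steel cheeks flank the pin, 36 mm wide over all, 26 mm long, tops 116 mm above the bench.
- lever_grip (a point): Middle of the upper face of the lever's red plastic grip, 85 mm along the lever from its pin. Own -x points out along the lever, y along the pin, z square to the upper face, outwards. The grip is 22 mm wide, 14 mm thick and spans 50 to 105 mm from the pin. Fully down, its upper face is 111 mm above the bench.
- clamp_foot: Black rubber foot under the strap's end, 20 mm across, 7 mm thick, origin at the centre of its underside, z up. It goes down 8 mm as the lever goes down: it hangs 5 mm above the sheet when open and presses on it with about 8 N, through a spring, when the lever is fully down.
- sheet_centre (a point): Centre of the loose stainless tube sheet, a block 160 (x) by 130 (y) by 35 mm tall with ten black tube mouths on top, lying on the plate; its top is 55 mm above the bench. It must stay where it is.
- wrench: Loose steel wrench, about 160 mm long, lying flat on the plate; origin at the middle of its underside, x along it. Leave alone.
- stub_centre (a point): Centre of a loose stainless tube stub, 32 mm across, 50 mm tall, standing on the plate. Leave alone.
- spacer_centre (a point): Centre of a loose black plastic spacer ring, 50 mm across, 18 mm tall, lying on the plate. Leave alone.
- tube_sheet: The tube sheet itself: origin at the middle of its underside, axes along its sides, z up.

How it is judged (in metres and radians):
On the way, in this order (a step that is already met when the one before it is completed fails the run):
1. the strap is round against its stop, the lever still up (value of joint strap below 0.1 rad and value of joint cam_lever below 0.35 rad), for 0.2 s.
2. the lever is fully down and the foot presses on the sheet (value of joint cam_lever above 0.72 rad and contact force between clamp_foot and tube_sheet above 3 N), for 0.2 s.
At the end, for the whole second after the job is handed in: The strap is within 0.1 rad of its stop over the sheet, the lever is within 0.08 rad of fully down, the foot presses on the sheet with more than 3 N, strap and lever are at rest, the sheet is within 10 mm and each loose thing within 15 mm of where it was at the start (all of step 2 and value of joint strap below 0.1 rad and velocity of joint strap between -0.05 and 0.05 rad/s and velocity of joint cam_lever between -0.05 and 0.05 rad/s and distance of sheet_centre from where it was at the start of the episode below 0.01 m and distance of each of wrench, stub_centre, spacer_centre from where it was at the start of the episode below 0.015 m); the robot touches nothing.
It fails at once if the lever is pushed down before the strap is round (value of joint cam_lever above 0.4 rad and value of joint strap above 0.15 rad).
It fails at once if the tube sheet is shifted by more than 10 mm or lifted (distance of sheet_centre from where it was at the start of the episode above 0.01 m).
It fails at once if the strap is taken between the fingers (y of the grasp point in the frame of strap_side between -0.009 and 0.009 m and x of the grasp point in the frame of strap_side between -0.06 and 0.05 m and z of the grasp point in the frame of strap_side between -0.03 and 0.019 m).
It fails at once if the lever is taken between the fingers (y of the grasp point in the frame of lever_grip between -0.008 and 0.008 m and x of the grasp point in the frame of lever_grip between -0.02 and 0.06 m and z of the grasp point in the frame of lever_grip between -0.025 and 0.003 m).
It fails at once if the wrench, tube stub or spacer is moved by more than 15 mm or lifted (distance of any of wrench, stub_centre, spacer_centre from where it was at the start of the episode above 0.015 m).
It also fails if it takes over 51 s, if anything falls off the work surface, if the arm or the gripper's body presses on something with over 40 N, if the wrist force passes 120 N, or if a joint passes its speed limit or range.

## Robot

A 7-joint arm with a two-finger parallel gripper is mounted at the origin on the work surface. World frame = base frame: x ahead of the robot, y to its left, z up, the work surface at z = 0. Lengths are in m, angles in degrees, forces in N, time in s.
With the tool pointing down it reaches from about 0.425 to 0.875 m from the base axis. Payload 4.7 kg.
Tool frame: the origin (TCP) lies at the very end of the fingers, on their centre line; the grasp point (between the pads) lies env.hold_point_z behind it (env.hold_point_z is the distance from the TCP to the grasp point, in m); z points along the fingers, y is the line along which they close (so a half turn about z gives the same grasp; the last joint's range is limited). The gripper opens to 87 mm and grips with 3 to 60 N. Pads are 19 mm wide; open, the fingers measure 117 mm over their backs; the gripper's body (75 mm by 190 mm) begins 51 mm behind the grasp point.
Start: joints at [-69.208, 18.392, -4.016, 83.108, 1.295, 78.541, -3.26], TCP at [0.222, 0.611, 0.223] pointing down, gripper open.
Joint ranges: [-163.93, 163.93], [-17.29, 119.83], [-79.2, 71.16], [3.27, 140.29], [-89.18, 269.18], [5.43, 117.66], [-154.24, 154.24]. Speed limits (degrees/s): [147.25, 147.25, 180, 180, 180, 180, 180].

## Interface

Orientations are given as [roll, pitch, yaw] about the fixed x, y, z axes, in that order (R = Rz(yaw) Ry(pitch) Rx(roll)).
In Python, from cell import env gives the robot as it stands.
- The arm moves only by the shell command python3 -m jog 'ROWS' [FORCE]. ROWS is JSON, a list of rows, each an object with "dp": the shift along the tool's x, y, z in cm, a list of three; "twist": the turn about the tool's z in degrees; "fingers": the opening, from 0 (shut) to 1 (fully open). A call has 1 to 8 rows; each row is the pose to reach, as a shift and turn from the pose commanded when the call began, along the tool's axes at that moment; what a row does not reach only later rows make up. A row lasts 1/8 s, in which the tool goes at most 62.5 mm and 10.7 degrees, less where a joint would pass 70% of its speed; a pose out of reach is approached as far as the arm can. A call with a gripper value outside its range is refused whole. The fingers move at their own pace and stop on an object; FORCE is the grip in N (left out, the last holds). Time passes only in rows, so rows that repeat a pose let the fingers close. It gives the time, the measured TCP pose, the force, the opening and the grip force at its end, in the units of the state.
- env.get_obs(): the state, without advancing time (a new reading comes with each control period).
- env.read_camera(name): name is "side" or "top" or "wrist"; returns a dict with "pixels" (384x512x3 uint8, blue, green, red), "depth" (384x512 float32, m along the optical axis (not along the pixel's ray), 0 where there is no reading), "fx", "fy", "cx", "cy" (pixels), "rvec" (rotation vector, rad) and "tvec" (3), from world to camera coordinates, as OpenCV has them. Camera axes: x right, y down, z forward; pixel columns grow to the right and rows downward; lengths in m; the calibration is good to about 2 mm. A picture is of the moment at which its call begins.
- env.sign_off(): hands the job in; it is judged then, once.
The state is a dict: "time_s": time; "qpos": joint angles; "joint_velocities": joint speeds; "effort": joint torques, N m; "tool_pos": TCP position; "tool_rot": TCP orientation; "force": force on the tool from outside, world axes, zero at the start; "wrist_torque": the same for the moment, N m; "grip_width": finger opening in m; "grasp_force": force on a finger pad.
Only numpy, scipy, OpenCV 4.12 (cv2) and the standard library are available. Lean on these libraries where they do the work, as an engineer would, in place of code of your own. Each camera call takes 0.05 s, during which the arm holds its last target. There are 200 camera calls.

## Working session

There is one attempt and no reset: what is moved stays moved. The work goes in short steps, Python scripts to look and compute and a shell command to move; the robot and the scene stay as the last step left them, time stands still between calls to the robot, and variables do not carry over. Pictures are saved under pics/ and viewed, at most 10 in all, crops included, and the job is handed in when it is done.

```bash
mkdir -p pics
cat > h.py <<'E'
import numpy as np,cv2
from cell import env
def cam(n):
    c=env.read_camera(n); R=cv2.Rodrigues(np.array(c["rvec"],float))[0]; t=np.array(c["tvec"],float).ravel()
    return c,R,t
def pts(c,R,t):
    d=c["depth"]; v,u=np.mgrid[:d.shape[0],:d.shape[1]]
    P=np.stack([(u-c["cx"])/c["fx"]*d,(v-c["cy"])/c["fy"]*d,d],-1)
    return (P-t)@R
def ray(c,R,t,u,v,z):
    o=-R.T@t; d=R.T@np.array([(u-c["cx"])/c["fx"],(v-c["cy"])/c["fy"],1]); return o+d*(z-o[2])/d[2]
E
python3 - <<'E'
from h import *
for n in ("top","side"):
    c,R,t=cam(n); cv2.imwrite(f"pics/{n}0.png",c["pixels"]); np.savez(f"{n}0.npz",px=c["pixels"],P=pts(c,R,t))
    P=pts(c,R,t); hsv=cv2.cvtColor(c["pixels"],cv2.COLOR_BGR2HSV)
    for nm,lo,hi in (("blue",(100,120,40),(130,255,255)),("red",(0,150,60),(8,255,255)),("brass",(15,80,60),(35,255,255))):
        m=(cv2.inRange(hsv,lo,hi)>0)
        if nm=="red": m|=cv2.inRange(hsv,(172,150,60),(180,255,255))>0
        k,l,s,ce=cv2.connectedComponentsWithStats(m.astype(np.uint8))
        for i in range(1,k):
            if s[i,4]>15:
                q=P[(l==i)&(c["depth"]>0)]; print(n,nm,s[i],ce[i].round(),np.median(q,0).round(3),q.min(0).round(3),q.max(0).round(3))
o=env.get_obs(); print(o["time_s"],o["tool_pos"],o["tool_rot"],o["grip_width"],env.hold_point_z)
E
```

```text
top blue [257 197  40  40 447] [276. 216.] [0.529 0.017 0.087] [ 0.487 -0.024  0.082] [0.57  0.057 0.092]
top blue [250 233  11  11  54] [254. 238.] [0.48  0.063 0.087] [0.472 0.05  0.083] [0.493 0.071 0.096]
top red [311 160  22  23 226] [321. 171.] [ 0.616 -0.067  0.16 ] [ 0.595 -0.086  0.142] [ 0.635 -0.049  0.175]
top brass [279 181   6   7  34] [281. 184.] [0.598 0.008 0.084] [ 0.593 -0.001  0.017] [0.613 0.013 0.087]
side blue [ 51   0  40  56 863] [67. 29.] [0.041 0.915 0.155] [-0.148  0.528  0.037] [0.198 1.543 0.385]
side blue [  74    0  161   95 6851] [160.  33.] [0.336 1.526 0.01 ] [ 0.037  0.62  -0.202] [0.748 1.549 0.368]
side blue [96 26  7  5 22] [99. 28.] [0.163 0.931 0.201] [0.149 0.572 0.195] [0.238 0.934 0.311]
side blue [ 96  33  16  20 169] [103.  45.] [0.18 0.83 0.18] [0.154 0.547 0.151] [0.24  0.838 0.303]
side blue [228  49   7   7  18] [230.  52.] [ 0.717  1.527 -0.184] [ 0.703  1.52  -0.194] [ 0.736  1.538 -0.16 ]
side blue [213 197  43  26 332] [236. 210.] [0.52  0.022 0.089] [ 0.471 -0.019  0.082] [0.558 0.072 0.098]
side blue [267 224   5   5  20] [269. 226.] [ 0.58  -0.04   0.089] [ 0.575 -0.045  0.087] [ 0.586 -0.034  0.09 ]
side red [279 206  24  11 158] [291. 211.] [ 0.615 -0.074  0.164] [ 0.595 -0.088  0.143] [ 0.636 -0.049  0.176]
side brass [ 65  50  55  27 967] [93. 64.] [0.119 0.83  0.11 ] [-0.347  0.563 -0.4  ] [0.216 2.038 0.248]
0.1 [0.22201715 0.61037871 0.22156522] [-1.79901766e+02  5.67315857e-03  1.60017964e+02] 0.08685305310005348 0.0187
```

Run:
```python
import cv2
a=cv2.imread("pics/top0.png")[100:300,180:400]; cv2.imwrite("pics/top0c.png",cv2.resize(a,None,fx=3,fy=3,interpolation=cv2.INTER_CUBIC))
```

```text
(no output)
```

View pics/top0c.png

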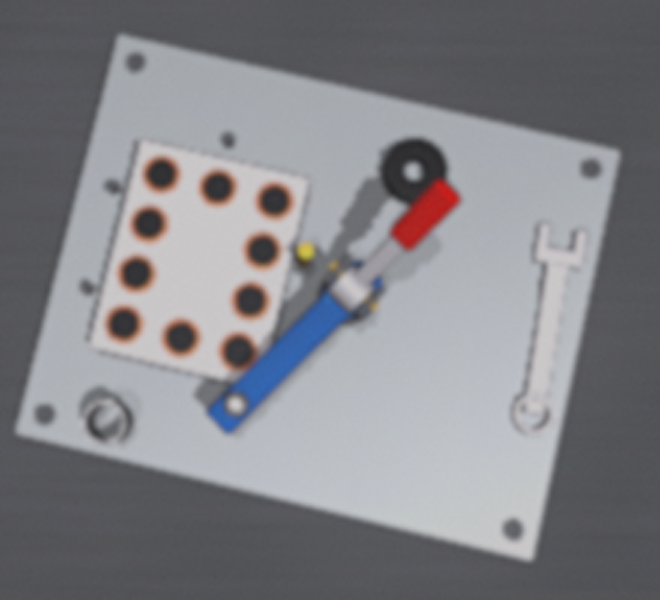

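View pics/side0.png

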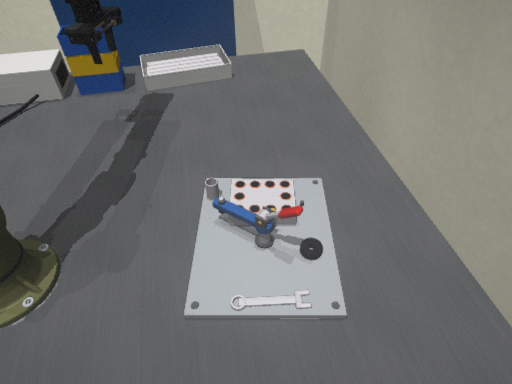

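The top view shows the plate turned about 13°, with the sheet at upper left. The strap runs from the post at crop (352,288) to the foot at (225,415), so its +y face is the robot side, at lower right. The red lever points up right over the spacer, and the brass pin is at (306,252). In the side view the lever is raised and the path from the arm to the strap is free.

```bash
cat >> h.py <<'E'
def strap(n="top"):
    c,R,t=cam(n); hsv=cv2.cvtColor(c["pixels"],cv2.COLOR_BGR2HSV)
    m=cv2.inRange(hsv,(100,120,40),(130,255,255)); m[:150]=0; m[:, :190]=0
    vs,us=np.nonzero(m); Q=np.array([ray(c,R,t,u,v,.088)[:2] for u,v in zip(us,vs)])
    r=cv2.minAreaRect(Q.astype(np.float32)); r0=cv2.inRange(hsv,(0,150,60),(8,255,255))|cv2.inRange(hsv,(172,150,60),(180,255,255))
    q=pts(c,R,t)[(r0>0)&(c["depth"]>0)]; q=q[(abs(q[:,0]-.58)<.15)&(abs(q[:,1]+.05)<.2)&(q[:,2]>.08)]
    return r,cv2.boxPoints(r),q,c,R,t
E
python3 - <<'E'
from h import *
r,b,q,c,R,t=strap()
print("strap",r); print(b.round(3)); print("red",q.mean(0),q.min(0),q.max(0))
g=lambda u,v,z:ray(c,R,t,180+u/3,100+v/3,z)
C=[g(120,35,.02),g(620,150,.02),g(535,560,.02),g(15,435,.02)]
d=[np.linalg.norm(C[i]-C[(i+1)%4]) for i in range(4)]; print("plate",np.round(d,3))
v=(C[0]-C[1]+C[3]-C[2])[:2]; a=np.arctan2(v[1],v[0]); ey=np.array([np.cos(a),np.sin(a)]); ex=np.array([ey[1],-ey[0]])
print("own y deg",np.degrees(a),"axis via plate",np.mean(C,0)[:2]-.02*ey)
pin=g(306,252,.086)[:2]; print("pin",pin,"axis via pin",pin-.019*ex-.038*ey)
print("nut",g(236,404,.1),"cheek top",g(352,288,.116))
E
```

```text
strap ((0.5305284261703491, 0.014347687363624573), (0.023758089169859886, 0.14854079484939575), 46.28892517089844)
[[ 0.469  0.057]
 [ 0.576 -0.046]
 [ 0.592 -0.028]
 [ 0.485  0.074]]
red [ 0.61608394 -0.06661676  0.16020417] [ 0.59596581 -0.08584925  0.14170646] [ 0.63594797 -0.04871412  0.17449241]
plate [0.395 0.316 0.398 0.318]
own y deg 78.01169398691182 axis via plate [ 0.57161171 -0.02754094]
pin [0.59733042 0.00634769] axis via pin [ 0.57085175 -0.026877  ]
nut [0.48939252 0.05290586 0.1       ] cheek top [ 0.56974295 -0.02429353  0.116     ]
```

```bash
python3 -m jog '[{"dp":[-4,-2,0],"twist":0,"fingers":0},{"dp":[-8,-3.5,0],"twist":4,"fingers":0},{"dp":[-12,-5,0],"twist":8,"fingers":0},{"dp":[-16,-7,0],"twist":12,"fingers":0},{"dp":[-20,-9,0],"twist":16,"fingers":0},{"dp":[-24,-11,0],"twist":20,"fingers":0},{"dp":[-28,-13,0],"twist":24,"fingers":0},{"dp":[-28,-13,0],"twist":24,"fingers":0}]' 10
python3 - <<'E'
from h import *
o=env.get_obs();print(o["tool_pos"],o["tool_rot"],o["qpos"],o["force"])
E
```

```text
time_s: 1.15
tool_pos: [0.4445, 0.3885, 0.2225]
tool_rot: [-180.0, 0.1, 135.5]
force: [0.1, -0.1, 0.1]
grip_width: 0.0149
grasp_force: 0.0
[0.44454146 0.38854515 0.22245303] [-1.79979664e+02  1.40978977e-01  1.35537165e+02] [-51.23145219  11.03622767   8.52356869  92.36187883  -1.52476179
  76.73911722   3.02408649] [ 0.11759418 -0.06436895  0.14838886]
```

```bash
python3 -m jog '[{"dp":[-4,-3.5,0],"twist":0,"fingers":0},{"dp":[-8,-7,0],"twist":0,"fingers":0},{"dp":[-12,-11,0],"twist":0,"fingers":0},{"dp":[-16,-14.5,0],"twist":0,"fingers":0},{"dp":[-20,-18,0],"twist":0,"fingers":0},{"dp":[-24.5,-22,0],"twist":0,"fingers":0},{"dp":[-29,-26,0],"twist":0,"fingers":0},{"dp":[-29,-26,0],"twist":0,"fingers":0}]'
python3 - <<'E'
from h import *
r,b,q,c,R,t=strap("top"); print(r); cv2.imwrite("pics/t1.png",cv2.resize(c["pixels"][100:300,180:400],None,fx=3,fy=3))
print(env.get_obs()["tool_pos"])
E
```

```text
time_s: 2.15
tool_pos: [0.469, 0.0002, 0.2229]
tool_rot: [180.0, 0.0, 135.6]
force: [0.1, 0.7, 0.3]
grip_width: 0.0007
grasp_force: 0.0
((0.5620800256729126, -0.0158153735101223), (0.023758089169859886, 0.06124095246195793), 46.28892517089844)
[0.46891333 0.00352987 0.22269426]
```

View pics/t1.png

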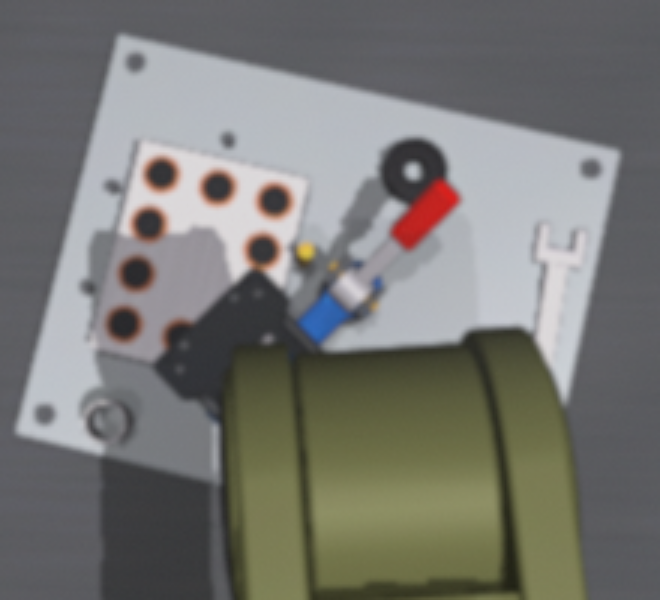

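The hand (dark body, about crop (240,340)) lies across the strap, with the lever and cheeks clear of it. Lowering now, robot-side of the strap.

```bash
python3 -m jog '[{"dp":[0,0,3],"twist":0,"fingers":0},{"dp":[0,0,6],"twist":0,"fingers":0},{"dp":[0,0,9],"twist":0,"fingers":0},{"dp":[0,0,12],"twist":0,"fingers":0},{"dp":[0,0,14],"twist":0,"fingers":0},{"dp":[0,0,15.4],"twist":0,"fingers":0},{"dp":[0,0,15.4],"twist":0,"fingers":0}]'
python3 - <<'E'
from h import *
o=env.get_obs(); print(o["tool_pos"],o["tool_rot"],o["force"])
T=o["tool_pos"]; A=np.array([.571,-.026]); R0=np.radians(o["tool_rot"][2]); x=np.array([np.cos(R0),np.sin(R0)]); y=np.array([np.cos(R0-np.pi/2),np.sin(R0-np.pi/2)])
for th in (136.3,130,120,110,100,90,84,78,76):
    a=np.radians(th); e=np.array([np.cos(a),np.sin(a)]); n=np.array([-e[1],e[0]])
    d=A+.09*e+.0275*n-T[:2]; print(th,(d@x*100).round(2),(d@y*100).round(2),round(o["tool_rot"][2]-th,1))
E
```

```text
time_s: 3.08
tool_pos: [0.4683, 0.0057, 0.0677]
tool_rot: [-179.9, -0.1, 136.1]
force: [-0.8, 0.3, 0.1]
grip_width: 0.0006
grasp_force: 0.0
[0.46825527 0.00567961 0.06770795] [-1.79908830e+02 -7.30195412e-02  1.36130531e+02] [-0.8477869   0.30626568  0.10018802]
136.3 -0.61 2.06 -0.2
130 -0.36 3.06 6.1
120 -0.19 4.7 16.1
110 -0.31 6.33 26.1
100 -0.71 7.92 36.1
90 -1.38 9.42 46.1
84 -1.91 10.25 52.1
78 -2.52 11.03 58.1
76 -2.74 11.27 60.1
```

```bash
python3 -m jog '[{"dp":[-0.3,1,0],"twist":0,"fingers":0},{"dp":[-0.4,2,0],"twist":1,"fingers":0},{"dp":[-0.4,2.5,0],"twist":4,"fingers":0},{"dp":[-0.4,3.1,0],"twist":6,"fingers":0},{"dp":[-0.3,3.9,0],"twist":11,"fingers":0},{"dp":[-0.2,4.7,0],"twist":16,"fingers":0},{"dp":[-0.2,4.7,0],"twist":16,"fingers":0}]'
python3 - <<'E'
from h import *
c,R,t=cam("side"); cv2.imwrite("pics/s2.png",cv2.resize(c["pixels"][140:290,170:370],None,fx=4,fy=4))
o=env.get_obs(); print(o["tool_pos"],o["force"])
E
```

```text
time_s: 3.95
tool_pos: [0.5041, 0.0378, 0.069]
tool_rot: [179.9, 0.0, 120.1]
force: [0.1, -1.3, 0.0]
grip_width: 0.0001
grasp_force: 0.0
[0.50386371 0.03752082 0.06894772] [ 0.35797777  0.08885035 -0.13257352]
```

View pics/s2.png

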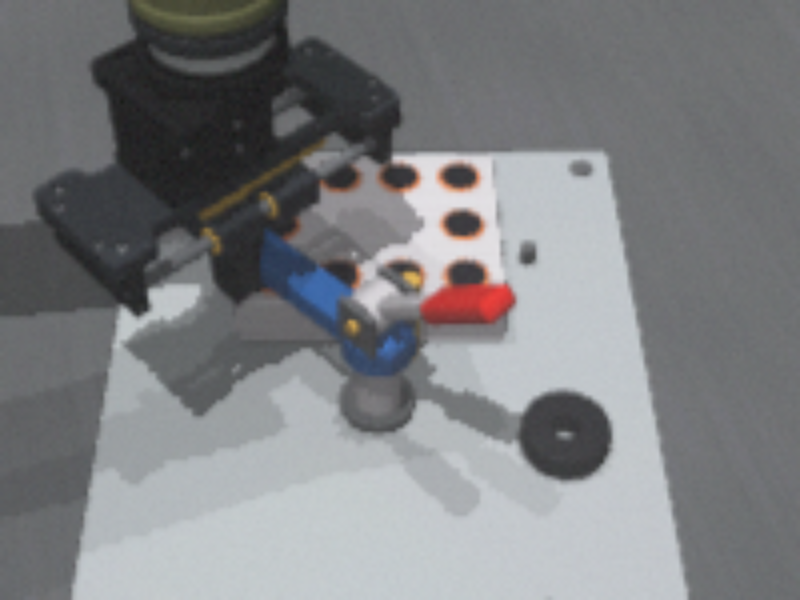

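The closed fingers sit against the strap's robot side at picture (240,260). The lever stays up, and the sheet and spacer are untouched. The tool position puts the strap at about 119°, so I continue round.

```bash
python3 -m jog '[{"dp":[0.2,0.8,0],"twist":5,"fingers":0},{"dp":[0.4,1.6,0],"twist":10,"fingers":0},{"dp":[0.5,2.4,0],"twist":15,"fingers":0},{"dp":[0.5,3.1,0],"twist":20,"fingers":0},{"dp":[0.4,4.0,0],"twist":26,"fingers":0},{"dp":[0.3,4.7,0],"twist":31,"fingers":0},{"dp":[0.0,5.6,0],"twist":36,"fingers":0},{"dp":[-0.2,6.2,0],"twist":40,"fingers":0}]'
python3 - <<'E'
from h import *
o=env.get_obs(); print(o["tool_pos"],o["tool_rot"],o["force"])
E
```

```text
time_s: 5.0
tool_pos: [0.5574, 0.067, 0.0686]
tool_rot: [-179.9, -0.0, 80.0]
force: [-2.9, 1.0, 0.5]
grip_width: 0.0007
grasp_force: 1.2
[0.55735714 0.06702919 0.06858052] [-1.79906058e+02 -3.91879696e-02  7.99819977e+01] [-2.90334867  0.95017787  0.46528579]
```

```bash
python3 -m jog '[{"dp":[0,0.3,0],"twist":1,"fingers":0},{"dp":[0,0.6,0],"twist":2,"fingers":0},{"dp":[0,0.8,0],"twist":2,"fingers":0},{"dp":[0,0.8,0],"twist":2,"fingers":0}]'
```

```text
time_s: 5.5
tool_pos: [0.5657, 0.0648, 0.0685]
tool_rot: [180.0, -0.0, 78.0]
force: [-1.8, 0.9, -0.6]
grip_width: 0.0009
grasp_force: 0.9
```

```bash
python3 -m jog '[{"dp":[0,0.2,0],"twist":0,"fingers":0},{"dp":[0,0.4,0],"twist":0,"fingers":0},{"dp":[0,0.4,0],"twist":0,"fingers":0}]'
python3 - <<'E'
from h import *
c,R,t=cam("top"); cv2.imwrite("pics/t3.png",cv2.resize(c["pixels"][100:300,180:400],None,fx=3,fy=3))
o=env.get_obs(); print(o["tool_pos"],o["force"])
E
```

```text
time_s: 5.88
tool_pos: [0.5699, 0.0639, 0.0686]
tool_rot: [180.0, 0.0, 78.0]
force: [-1.0, 1.1, -0.0]
grip_width: 0.0007
grasp_force: 0.8
[0.56981575 0.06383336 0.06862541] [-1.38149768  1.90833231 -0.70293554]
```

View pics/t3.png

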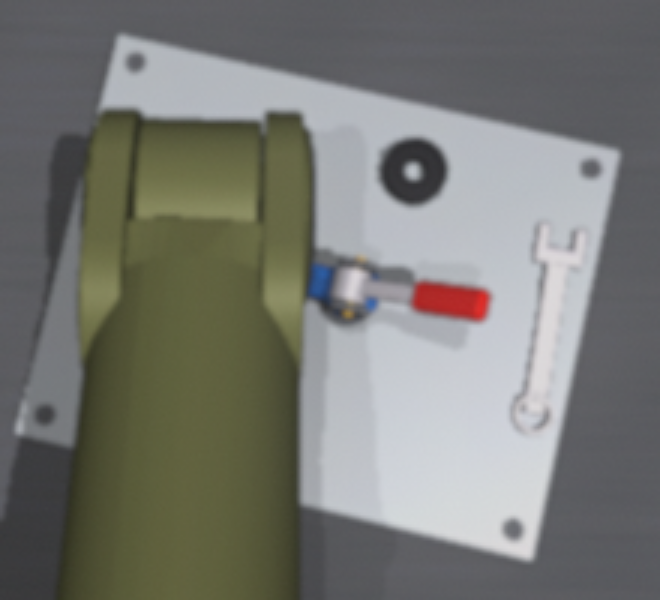

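The lever axis runs (352,288)→(485,305), about 7° against the plate's 12–13°, so the strap is about 5° short. Keep pushing until the force rises.

```bash
python3 -m jog '[{"dp":[0,0.3,0],"twist":0,"fingers":0},{"dp":[0,0.6,0],"twist":0,"fingers":0},{"dp":[0,0.6,0],"twist":0,"fingers":0}]'; python3 -m jog '[{"dp":[0,0.2,0],"twist":0,"fingers":0},{"dp":[0,0.4,0],"twist":0,"fingers":0},{"dp":[0,0.4,0],"twist":0,"fingers":0}]'
```

```text
time_s: 6.3
tool_pos: [0.5704, 0.0638, 0.0681]
tool_rot: [-179.3, 0.0, 78.0]
force: [-15.4, 3.2, 10.4]
grip_width: 0.0004
grasp_force: 8.0
time_s: 6.68
tool_pos: [0.5704, 0.0638, 0.068]
tool_rot: [-178.8, 0.1, 78.1]
force: [-26.7, 3.9, 19.0]
grip_width: 0.0007
grasp_force: 13.5
```

The strap is on its stop: the tool no longer moves and the force has risen to 27 N. Backing off and lifting clear.

```bash
python3 -m jog '[{"dp":[0,-1,0],"twist":0,"fingers":0},{"dp":[0,-3,0],"twist":0,"fingers":0},{"dp":[0,-4.5,0],"twist":0,"fingers":0},{"dp":[0,-4.5,-3],"twist":0,"fingers":0},{"dp":[0,-4.5,-7],"twist":0,"fingers":0},{"dp":[0,-4.5,-11],"twist":0,"fingers":0},{"dp":[0,-4.5,-15],"twist":0,"fingers":0},{"dp":[0,-4.5,-15],"twist":0,"fingers":0}]'
python3 - <<'E'
from h import *
r,b,q,c,R,t=strap(); print("red",len(q),q.mean(0),q.min(0),q.max(0)); o=env.get_obs(); print(o["tool_pos"],o["tool_rot"],o["force"])
r,b,q,c,R,t=strap("side"); print("red",len(q),q.mean(0),q.min(0),q.max(0)); 
cv2.imwrite("pics/s4.png",cv2.resize(c["pixels"][140:290,170:370],None,fx=4,fy=4))
E
```

```text
time_s: 7.68
tool_pos: [0.538, 0.0711, 0.2224]
tool_rot: [179.6, -0.2, 78.0]
force: [0.5, 0.3, -0.6]
grip_width: 0.0006
grasp_force: 0.0
red 206 [ 0.55956865 -0.08364054  0.15982721] [ 0.54912152 -0.10485465  0.1426605 ] [ 0.57016305 -0.06279563  0.17430365]
[0.53662321 0.07104258 0.2202092 ] [ 1.79774568e+02 -1.13149457e-01  7.79887059e+01] [ 0.90005588 -0.07422476  0.07696295]
red 100 [ 0.55661439 -0.09740504  0.16980367] [ 0.54585463 -0.10740137  0.15501572] [ 0.56896463 -0.07254868  0.17600304]
```

View pics/s4.png

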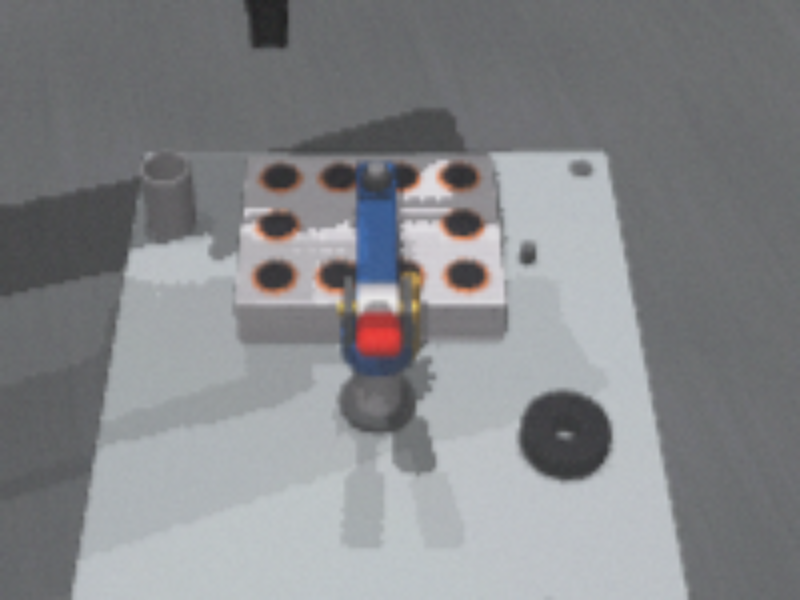

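The strap now runs straight down the sheet's middle, picture (378,170) to (378,300), with the red grip facing us at (378,335). Sheet, stub and spacer are in place. Moving above the grip.

```bash
python3 -m jog '[{"dp":[-3,1,0],"twist":0,"fingers":0},{"dp":[-6,2,0],"twist":0,"fingers":0},{"dp":[-9,3.3,0],"twist":0,"fingers":0},{"dp":[-12,4.5,0],"twist":0,"fingers":0},{"dp":[-15,5.4,0],"twist":0,"fingers":0},{"dp":[-15,5.4,1],"twist":0,"fingers":0},{"dp":[-15,5.4,2],"twist":0,"fingers":0},{"dp":[-15,5.4,2],"twist":0,"fingers":0}]'
python3 - <<'E'
from h import *
o=env.get_obs(); T=o["tool_pos"]; print(T,o["force"])
d=T[:2]-[.571,-.026]; a=np.radians(258.3); print("r",d@[np.cos(a),np.sin(a)],"lat",d@[-np.sin(a),np.cos(a)])
E
```

```text
time_s: 8.78
tool_pos: [0.556, -0.0849, 0.1967]
tool_rot: [-179.8, 0.0, 78.1]
force: [0.6, 1.2, 0.6]
grip_width: 0.001
grasp_force: 0.0
[ 0.55599487 -0.08491307  0.19666835] [0.55550857 1.229598   0.5688555 ]
r 0.0607318739613904 lat -0.0027465403843399453
```

```bash
python3 -m jog '[{"dp":[0,0.2,1],"twist":0,"fingers":0},{"dp":[-0.2,0.2,2],"twist":0,"fingers":0},{"dp":[-0.5,0.2,2.8],"twist":0,"fingers":0},{"dp":[-0.8,0.2,3.6],"twist":0,"fingers":0},{"dp":[-1.1,0.2,4.4],"twist":0,"fingers":0},{"dp":[-1.4,0.2,5.2],"twist":0,"fingers":0},{"dp":[-1.4,0.2,5.2],"twist":0,"fingers":0}]'
```

```text
time_s: 9.65
tool_pos: [0.5554, -0.101, 0.1456]
tool_rot: [-179.9, 0.0, 78.0]
force: [-0.1, 0.4, -0.3]
grip_width: 0.0005
grasp_force: 0.0
```

Run:
```python
from h import *
c,R,t=cam("side"); cv2.imwrite("pics/s5.png",cv2.resize(c["pixels"][140:290,170:370],None,fx=4,fy=4))
o=env.get_obs(); print(o["tool_pos"],o["force"])
```

```text
[ 0.55544792 -0.10068546  0.14582564] [-0.68284614 -0.31541778 -0.47837033]
```

View pics/s5.png

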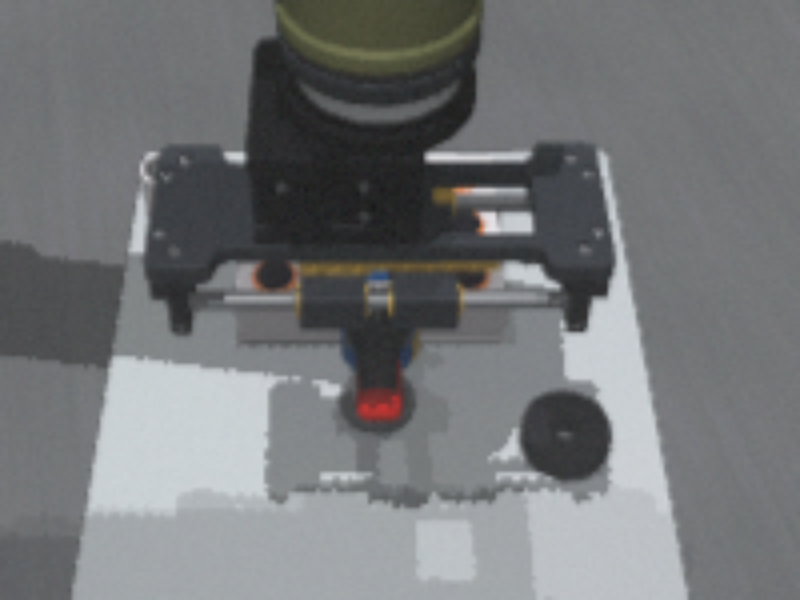

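The fingertips rest on the red grip at picture (378,395), centred, and the lever is about half down. Pressing the rest of the way.

```bash
python3 -m jog '[{"dp":[-0.2,0.1,0.8],"twist":0,"fingers":0},{"dp":[-0.4,0.1,1.6],"twist":0,"fingers":0},{"dp":[-0.4,0.1,2.4],"twist":0,"fingers":0},{"dp":[-0.4,0.1,3.0],"twist":0,"fingers":0},{"dp":[-0.4,0.1,3.5],"twist":0,"fingers":0},{"dp":[-0.4,0.1,3.8],"twist":0,"fingers":0},{"dp":[-0.4,0.1,3.8],"twist":0,"fingers":0}]'
```

```text
time_s: 10.58
tool_pos: [0.5566, -0.1056, 0.1109]
tool_rot: [180.0, -0.0, 78.0]
force: [-5.7, -1.5, 19.5]
grip_width: 0.0008
grasp_force: 9.2
```

```bash
python3 -m jog '[{"dp":[0,0,0.2],"twist":0,"fingers":0},{"dp":[0,0,0.3],"twist":0,"fingers":0},{"dp":[0,0,0.3],"twist":0,"fingers":0}]'; python3 -m jog '[{"dp":[0,0,-1],"twist":0,"fingers":0},{"dp":[0,0,-3],"twist":0,"fingers":0},{"dp":[0,0,-7],"twist":0,"fingers":0},{"dp":[0,0,-11],"twist":0,"fingers":0},{"dp":[-3,-4,-14],"twist":0,"fingers":0},{"dp":[-6,-8,-14],"twist":0,"fingers":0},{"dp":[-6,-8,-14],"twist":0,"fingers":0}]'
python3 - <<'E'
from h import *
c,R,t=cam("side"); cv2.imwrite("pics/s6.png",cv2.resize(c["pixels"][140:290,170:370],None,fx=4,fy=4))
r,b,q,c,R,t=strap("top"); print("red",len(q),q.mean(0),q.min(0),q.max(0))
o=env.get_obs(); print(o["tool_pos"],o["force"])
E
```

```text
time_s: 10.95
tool_pos: [0.5579, -0.1059, 0.1105]
tool_rot: [179.8, -0.1, 78.0]
force: [-9.9, -1.6, 31.6]
grip_width: 0.0003
grasp_force: 15.7
time_s: 11.82
tool_pos: [0.463, -0.148, 0.2454]
tool_rot: [-180.0, -0.2, 77.9]
force: [0.8, 0.6, 0.9]
grip_width: 0.0005
grasp_force: 0.0
red 208 [ 0.55720045 -0.10110176  0.10927755] [ 0.54572285 -0.12486627  0.10617573] [ 0.56988514 -0.07713231  0.11337794]
[ 0.46546056 -0.14568596  0.24520056] [0.39692283 1.29353515 0.23137073]
```

View pics/s6.png

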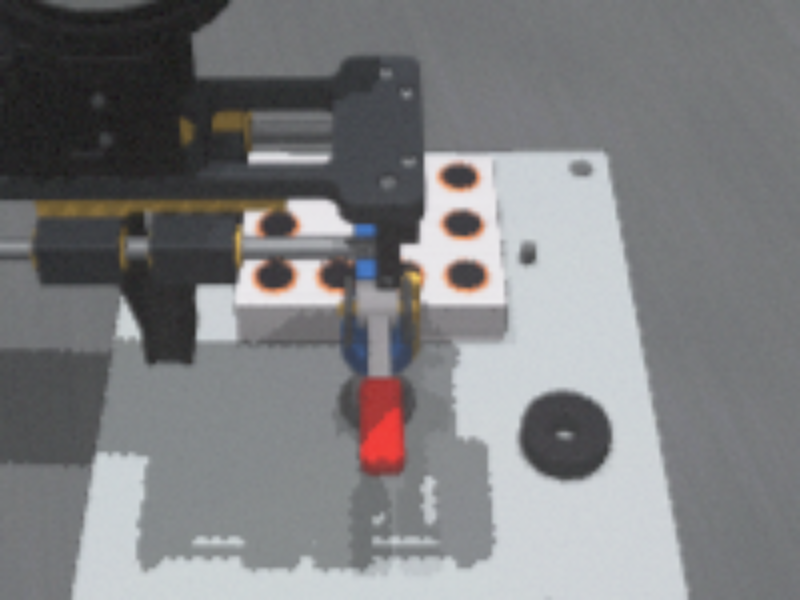

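The lever lies level (red grip at picture (380,425), face measured at 0.109–0.111 m). The strap is still on its stop and the hand is clear, so I am handing in.

```bash
python3 -c "
from cell import env
print(env.sign_off())"
```

```text
the job is handed in; nothing more can be done
None
```

I pushed the strap round to its stop, pressed the lever fully down, moved the hand clear and handed the job in at about 12 s; sign-off returned no verdict, and the foot force on the sheet was not measured directly.

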